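# Feed a board carrier through the trimmer guard with a push stick

## Task

Use the yellow push stick to push the board carrier steadily along the trimmer's lane, in under the low red guard and on until the whole carrier has come out on the far side, lying flat in the lane. Keep your hand off the carrier, then draw the stick back and lay it on the bench, off the machine, flat on its sole as it was. Leave the aluminium straightedge where it is.

Things in the scene. Friction and masses are not known exactly. Their poses are not given: they have to be found in the camera images.
- push_stick: Loose yellow push stick, 0.12 kg, flat on its sole on the bench, z up. Origin: on the sole under the middle of the grip block (24 mm in x, 46 in y, top 56 above the sole; grip across x about 35 up). Bar 20 wide, 18 high along y, from +50 behind the origin to the nose at -y: 40 wide, 20 high, its flat front face 140 mm from the origin. It may have swapped places with the straightedge.
- carrier: Loose aluminium frame with a green circuit board, 0.22 kg, 76 mm wide (x), 90 long (y), 16 high. Origin: centre of its underside. It starts flat on the trimmer's bed, in the lane before the guard, within a few degrees of square; the face to push is its rear one at +y, 45 mm from the origin.
- trimmer: Fixed grey machine; feed is to its -y. Origin: at bench height under the guard's middle. Bed top 20 mm up, y +210 to -200; end stop face at -192. Lane 88 wide in x between rails 12 above the bed. Red guard with clear window over y +30 (entrance) to -30 (exit): opening 88 wide, 40 high above the bed; its top 66 above the bench. White motor box, 52 high, at x -55 to -137, y -65 to 65.
- straightedge: Loose aluminium straightedge with a black grip bar, 34 mm (x) by 190 (y), 27 high, lying flat on the bench: to be left alone. Origin: on its underside; its length runs from y +60 to -130 mm.
Not all that is in view belongs to the job. Of the things that look like the push_stick, the largest one is meant. What is shaped like the carrier but blue is not meant.

How it is judged:
On the way:
1. the push stick is pushing the carrier while the carrier's middle is under the guard, in the lane on the bed (contact force between push_stick and carrier above 0.05 N and y of carrier in the frame of trimmer between -0.03 and 0.03 m and z of carrier in the frame of trimmer below 0.03 m), for 0.05 s.
At the end, for the whole second after the job is handed in: The whole carrier is past the guard's exit, up to the end stop at most, flat on the bed between the rails, at rest; the push stick lies at rest on the bench, off the machine, flat on its sole (within 8 degrees); the straightedge is within 30 mm of where it was (y of carrier in the frame of trimmer between -0.155 and -0.075 m and x of carrier in the frame of trimmer between -0.02 and 0.02 m and z of carrier in the frame of trimmer below 0.026 m and angle between carrier's own z axis and vertical below 0.1 rad and linear speed of each of carrier, push_stick below 0.02 m/s and height (world z) of push_stick below 0.012 m and angle between push_stick's own z axis and vertical below 0.15 rad and distance of straightedge from where it was at the start of the episode below 0.03 m); the robot touches nothing.
It fails at once if the hand or arm touches the carrier (contact force between any of the fingers, the arm and carrier above 0.5 N).
It fails at once if the carrier is shot along faster than 0.4 m/s instead of pushed steadily (linear speed of carrier above 0.4 m/s).
It fails at once if the straightedge is moved more than 50 mm (distance of straightedge from where it was at the start of the episode above 0.05 m).
It also fails if it takes over 61 s, if anything falls off the work surface, if the arm or the gripper's body presses on something with over 40 N, if the wrist force passes 120 N, or if a joint passes its speed limit or range.

## Robot

A 7-joint arm with a two-finger parallel gripper is mounted at the origin on the work surface. World frame = base frame: x ahead of the robot, y to its left, z up, the work surface at z = 0. Lengths are in m, angles in rad, forces in N, time in s.
With the tool pointing down it reaches from about 0.4 to 0.85 m from the base axis. Payload 4.5 kg.
Tool frame: the origin (TCP) lies at the very end of the fingers, on their centre line; the grasp point (between the pads) lies 19 mm behind it (r.grip_point_offset is the distance from the TCP to the grasp point, in m); y points along the fingers, x is the direction in which the jaws open and shut, and the axes are right-handed (so a half turn about y gives the same grasp; the last joint's range is limited). The gripper opens to 88 mm and grips with 3 to 60 N. Pads are 18 mm wide; open, the fingers measure 123 mm over their backs; the gripper's body (75 mm by 187 mm) begins 45 mm behind the grasp point.
Start: joints at [1.267, 0.689, -0.195, 1.565, 0.157, 0.902, -0.215], TCP at [0.207, -0.59, 0.239] pointing down, gripper open.
Joint ranges: [-3.01, 3.01], [-0.46, 2.08], [-1.47, 1.51], [0.13, 2.56], [-1, 4.14], [0.04, 2.09], [-2.66, 2.66]. Speed limits (rad/s): [2.57, 2.57, 3.14, 3.14, 3.14, 3.14, 3.14].

## Interface

Orientations are given as a unit quaternion [x, y, z, w].
In Python, from plant import get_state, snapshot, camera_params, job, r gives the robot as it stands.
- The arm moves only by the tool carry_out, never from a script. Its arguments are lists of equal length, an entry for each row: "offset": the shift along the world's x, y, z in m, a list of three; "twist": the turn about the world's z in degrees. In form: {"offset": [[tx, ty, tz], ...], "twist": [twist, ...]}. A call has 1 to 8 rows; each row shifts and turns the commanded pose from where the row before left it; what a row does not reach is not made up. A row lasts 1/8 s, in which the tool goes at most 62.5 mm and 10.7 degrees, less where a joint would pass 70% of its speed; a pose out of reach is approached as far as the arm can. A call with a gripper value outside its range is refused whole. "grip" is the finger opening in m, from 0 to 0.0881, set as the call begins (left out, the last holds). The fingers move at their own pace and stop on an object; "newtons" is the grip in N (left out, the last holds). Time passes only in rows, so rows that do not move let the fingers close. It gives the time, the measured TCP pose, the force and the opening at its end, in the units of the state.
- get_state(): the state, without advancing time (a new reading comes with each control period).
- snapshot(name): name is "scene" or "top"; returns the picture (480x640x3 uint8, red, green, blue); there is no depth.
- camera_params(name): a dict with "camera_matrix" (3x3 intrinsics, pixels), "dist_coeffs" ([k1, k2, p1, p2, k3] as OpenCV has them; the pictures are not rectified), "eye" and "orientation" of the camera in the world. Camera axes: x right, y up, looking along -z (the intrinsics and any distortion apply to the point x, -y, -z); pixel columns grow to the right and rows downward; lengths in m; the calibration is good to about 2 mm. A picture is of the moment at which its call begins. camera_params takes no time and is no camera call.
- job.finish_job(): hands the job in, once; it reports no verdict.
The state is a dict: "clock": time; "q": joint angles; "qd": joint speeds; "joint_torque": joint torques, N m; "tool_pos": TCP position; "eef_rot": TCP orientation; "contact_force": force on the tool from outside, world axes, zero at the start; "moment": the same for the moment, N m; "opening": opening from 0.0 (shut) to 1.0 (fully open).
Only numpy, scipy, OpenCV 4.12 (cv2) and the standard library are available. Lean on these libraries where they do the work, as an engineer would, in place of code of your own. Each camera call takes 0.05 s, during which the arm holds its last target. There are 200 camera calls.

## Working session

There is one attempt and no reset: what is moved stays moved. The work goes in short steps, Python scripts to look and compute and a tool call to move; the robot and the scene stay as the last step left them, time stands still between calls to the robot, and variables do not carry over. Pictures are saved under pics/ and viewed, about 8 in all and at most 12, crops included, and the job is handed in when it is done.

Besides the shell and the picture viewer there is one more tool, called after "Emit:" in YAML: its name, and indented under it one key for each argument. carry_out: Moves the arm, as the interface text tells. Its arguments: {"type":"object","properties":{"offset":{"type":"array"},"twist":{"type":"array"},"grip":{"type":"number"},"newtons":{"type":"number"}},"required":["offset","twist"]}

```bash
mkdir -p pics; ls; python3 - <<'E'
from plant import *
import cv2
for n in("top","scene"):
    p=camera_params(n);print(n,p)
    cv2.imwrite(f"pics/{n}0.png",snapshot(n)[:,:,::-1])
print(get_state())
E
```

```text
pics
top {'camera_matrix': array([[447.52537014,   0.        , 326.12239517],
       [  0.        , 447.52537014, 242.73563152],
       [  0.        ,   0.        ,   1.        ]]), 'dist_coeffs': array([-0.03916291,  0.        ,  0.        ,  0.        ,  0.        ]), 'eye': array([0.36646289, 0.19080437, 0.93631471]), 'orientation': array([ 0.06277396, -0.05631095, -0.69860528,  0.71052035])}
scene {'camera_matrix': array([[482.66544611,   0.        , 318.29346825],
       [  0.        , 482.66544611, 246.00457055],
       [  0.        ,   0.        ,   1.        ]]), 'dist_coeffs': array([-0.09911967,  0.        ,  0.        ,  0.        ,  0.        ]), 'eye': array([0.89925441, 0.556089  , 0.86601879]), 'orientation': array([0.11950895, 0.26924499, 0.88017507, 0.37217817])}
{'clock': 0.1, 'q': array([ 1.26677964,  0.6899001 , -0.19452454,  1.56620069,  0.15731153,
        0.90248353, -0.21508134]), 'qd': array([ 0.00078509, -0.00051861,  0.00043118, -0.00022444,  0.00065634,
       -0.00112905, -0.00107588]), 'joint_torque': array([-2.94594101e-03, -5.28492844e+01, -1.27188183e+00, -1.53835934e+01,
       -5.27136179e-02,  1.91682317e-03,  5.55832321e-05]), 'tool_pos': array([ 0.20692293, -0.58917707,  0.23800083]), 'eef_rot': array([-0.57666623,  0.40928662, -0.40831754,  0.57724977]), 'contact_force': array([-1.13690806, -0.19716511, -0.06283975]), 'moment': array([ 0.03702869, -0.01494719, -0.01754492]), 'opening': 1.0039455817612746}
```

View pics/top0.png

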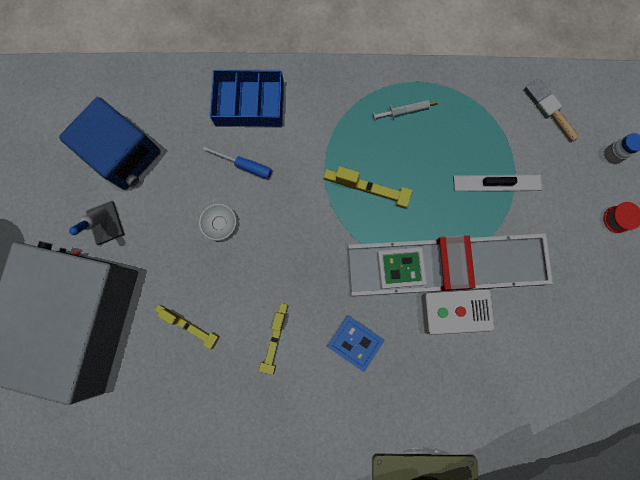

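View pics/scene0.png

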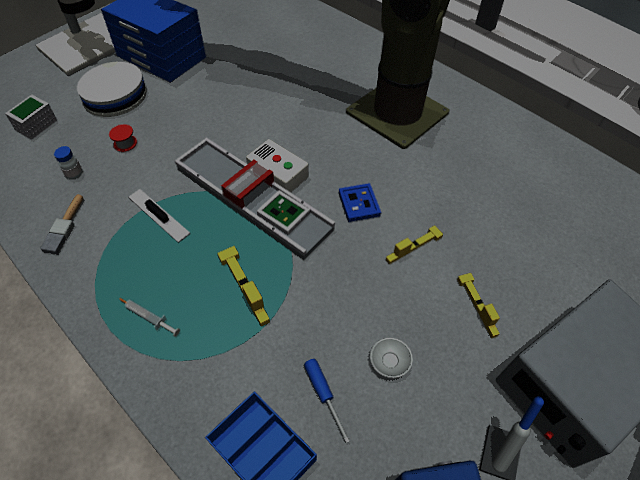

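The top picture shows feed to the right, which is world −y. Yellow candidates in it are the stick at (370,187), which is the largest, and two small ones at (187,327) and (274,338). The green carrier is at (402,268) in the lane; the blue look-alike is at (356,343). The straightedge is at (498,183) and the guard at (457,263). I choose the stick at (370,187) and check it in a close crop.

```bash
cat > h.py <<'E'
import numpy as np, cv2
from scipy.spatial.transform import Rotation as R
from plant import *
def ray(n,px):
    p=camera_params(n)
    u=cv2.undistortPoints(np.array(px,float).reshape(-1,1,2),p["camera_matrix"],p["dist_coeffs"])[:,0]
    d=np.c_[u[:,0],-u[:,1],-np.ones(len(u))]
    return p["eye"],R.from_quat(p["orientation"]).apply(d)
def onz(n,px,z):
    e,d=ray(n,px); return e+d*((z-e[2])/d[:,2])[:,None]
def proj(n,P):
    p=camera_params(n)
    c=R.from_quat(p["orientation"]).inv().apply(np.atleast_2d(P)-p["eye"])*[1,-1,-1]
    return cv2.projectPoints(c,np.zeros(3),np.zeros(3),p["camera_matrix"],p["dist_coeffs"])[0][:,0]
E
python3 - <<'E'
from h import *
im=cv2.imread("pics/top0.png")
cv2.imwrite("pics/c0.png",cv2.resize(im[150:340,310:560],None,fx=3.2,fy=3.2 if 0 else 3.1,interpolation=cv2.INTER_CUBIC))
hsv=cv2.cvtColor(im,cv2.COLOR_BGR2HSV)
m=cv2.inRange(hsv,(22,120,60),(34,255,255))
n,l,s,c=cv2.connectedComponentsWithStats(m)
for i in range(1,n):
    if s[i,4]>40: print(s[i],c[i])
E
```

```text
[324 167  45  24 448] [346.33482143 176.86383929]
[370 184  42  24 462] [392.88528139 193.81818182]
[272 303  16  37 279] [278.52329749 320.52688172]
[155 305  21  19 193] [165.01554404 314.36787565]
[176 318  42  31 358] [199.18156425 333.25698324]
[259 341  19  33 299] [268.89632107 359.28093645]
```

View pics/c0.png

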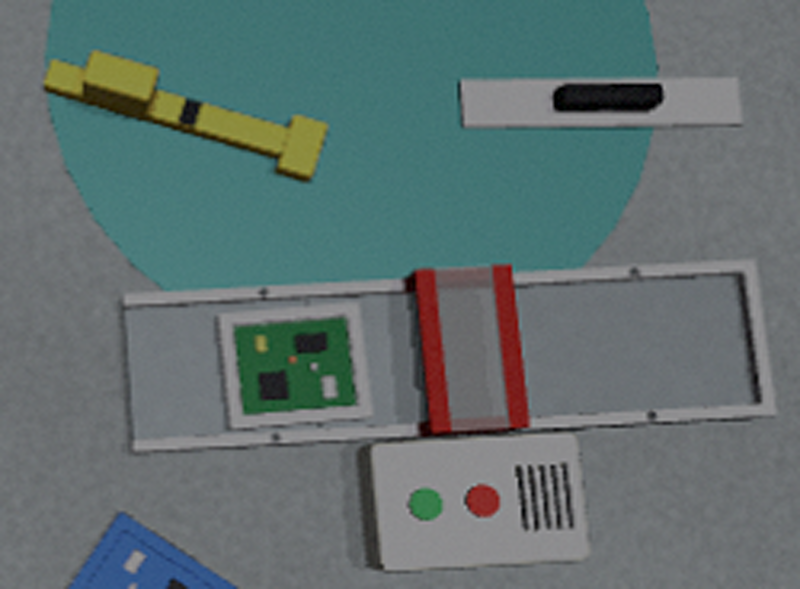

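The crop shows the large yellow stick with its nose at crop (312,150) and grip block at (120,80), the carrier's frame corners, the lane corners and the straightedge. I fit the poses from these corners.

```bash
cat > fit.py <<'E'
from h import *
from scipy.optimize import least_squares
def fit(n,M,px,x0,z0=0,w=False):
    M=np.array(M,float)/1000; px=np.array(px,float)
    def T(p):
        Q=M.copy()
        if w: Q[:,0]=np.where(abs(Q[:,0])>.04,np.sign(Q[:,0])*p[3],Q[:,0])
        c,s=np.cos(p[2]),np.sin(p[2])
        return np.c_[p[0]+c*Q[:,0]-s*Q[:,1],p[1]+s*Q[:,0]+c*Q[:,1],Q[:,2]+z0]
    r=least_squares(lambda p:(proj(n,T(p))-px).ravel(),x0)
    return r.x,r.fun.reshape(-1,2)
E
python3 - <<'E'
from fit import *
np.set_printoptions(precision=4,suppress=True)
C=lambda a:[(310+x/3.2,150+y/3.1) for x,y in a]
def show(t,r): print(t,r[0],np.degrees(r[0][2]));print(r[1].round(1).tolist())
g=onz("top",C([(120,80),(440,350),(295,365)]),0.03);print(g)
show("stick",fit("top",[(20,-140,20),(-20,-140,20),(10,50,18),(-10,50,18),(12,23,56),(12,-23,56),(-12,23,56)],
 C([(327,123),(311,179),(51,60),(44,88),(93,50),(159,69),(84,82)]),[g[0,0],g[0,1],-.2]))
show("trim",fit("top",[(50,210,32),(-50,210,32),(50,-200,32),(-50,-200,32)],
 C([(123,298),(133,449),(757,260),(776,413)]),[g[1,0],g[1,1],0,.05],w=True))
show("trimguard",fit("top",[(50,30,66),(-50,30,66),(50,-30,66),(-50,-30,66)],
 C([(414,270),(430,432),(511,265),(528,428)]),[g[1,0],g[1,1],0,.05],w=True))
show("carr",fit("top",[(38,45,36),(-38,45,36),(38,-45,36),(-38,-45,36)],
 C([(217,316),(229,430),(358,302),(372,415)]),[g[2,0],g[2,1],0]))
show("straight",fit("top",[(17,60,5),(-17,60,5),(17,-130,5),(-17,-130,5)],
 C([(461,79),(463,127),(740,77),(742,126)]),[g[0,0],g[0,1]-.25,0]))
E
```

```text
[[ 0.6646  0.1579  0.03  ]
 [ 0.483  -0.0479  0.03  ]
 [ 0.4716  0.0448  0.03  ]]
stick [ 0.6587  0.1585 -0.2844] -16.296618892559554
[[0.7, 0.4], [0.7, -0.2], [0.1, -0.1], [-0.5, -0.5], [-0.4, -0.1], [0.4, 0.1], [-1.0, 0.3]]
trim [ 0.4803 -0.0585  0.0746  0.0503] 4.273606728093585
[[-0.0, -0.4], [0.1, 0.2], [-0.5, 0.5], [0.3, -0.3]]
trimguard [ 0.4799 -0.0574  0.0663  0.0518] 3.7990402526933136
[[0.2, -0.1], [-0.0, 0.2], [-0.1, 0.1], [-0.0, -0.2]]
carr [0.4706 0.0464 0.1123] 6.432021986722161
[[-0.2, -0.5], [0.4, 0.1], [-0.4, -0.2], [0.1, 0.6]]
straight [ 0.6616 -0.1349  0.0236] 1.3533811894270185
[[0.1, 0.1], [0.3, -0.2], [-0.6, 0.5], [0.2, -0.3]]
```

```bash
python3 - <<'E'
from h import *
s=get_state(); m=R.from_quat(s["eef_rot"]).as_matrix()
print(m.round(3)); print(np.degrees(np.arctan2(m[1,0],m[0,0])), r.grip_point_offset, s["tool_pos"])
E
```

```text
[[ 0.332 -0.001  0.943]
 [-0.943  0.001  0.332]
 [-0.002 -1.    -0.   ]]
-70.63876371712284 0.0187 [ 0.20692293 -0.58917707  0.23800083]
```

Emit:
carry_out:
  offset:
    - [0.02, 0.03, 0]
    - [0.028, 0.046, 0]
    - [0.028, 0.046, 0]
    - [0.028, 0.046, 0]
    - [0.028, 0.046, 0]
    - [0.028, 0.046, 0]
    - [0.028, 0.046, 0]
    - [0.028, 0.046, 0]
  twist: [3.4, 3.4, 3.4, 3.4, 3.4, 3.4, 3.4, 3.4]
  grip: 0.088
  newtons: 40

```text
clock: 1.1
tool_pos: [0.4237, -0.2362, 0.2386]
eef_rot: [0.657, -0.261, 0.261, -0.657]
contact_force: [0.5, -0.3, -0.3]
opening: 1.004
```

Emit:
carry_out:
  offset:
    - [0.028, 0.046, 0]
    - [0.028, 0.046, 0]
    - [0.028, 0.046, 0]
    - [0.028, 0.046, 0]
    - [0.028, 0.046, 0]
    - [0.028, 0.046, 0]
    - [0.025, 0.04, 0]
    - [0, 0, 0]
  twist: [3.4, 3.4, 3.4, 3.4, 3.4, 3.4, 3.4, 3.4]

```text
clock: 2.1
tool_pos: [0.617, 0.0839, 0.2383]
eef_rot: [-0.699, 0.097, -0.097, 0.702]
contact_force: [-0.6, -0.1, 0.1]
opening: 0.997
```

Emit:
carry_out:
  offset:
    - [0.021, 0.038, -0.02]
    - [0.021, 0.037, -0.03]
    - [0, 0, -0.03]
    - [0, 0, -0.03]
    - [0, 0, 0]
    - [0, 0, 0]
  twist: [0, 0, 0, 0, 0, 0]

```text
clock: 2.85
tool_pos: [0.6587, 0.1535, 0.1297]
eef_rot: [-0.7, 0.1, -0.1, 0.7]
contact_force: [-0.3, -0.1, 0.0]
opening: 1.001
```

```bash
python3 - <<'E'
from h import *
im=snapshot("scene")[:,:,::-1].copy()
s=get_state(); m=R.from_quat(s["eef_rot"]).as_matrix()
print(np.degrees(np.arctan2(m[1,0],m[0,0])),m[2].round(3),s["tool_pos"])
c,sn=np.cos(-.2844),np.sin(-.2844)
M=np.array([(20,-140,20),(-20,-140,20),(-12,-23,56),(-12,23,56),(12,23,56),(12,-23,56),(10,50,18),(-10,50,18)])/1e3
P=np.c_[.6587+c*M[:,0]-sn*M[:,1],.1585+sn*M[:,0]+c*M[:,1],M[:,2]]
x0,y0=170,180
cr=cv2.resize(im[y0:y0+170,x0:x0+220],None,fx=3.5,fy=3.5,interpolation=cv2.INTER_CUBIC)
for p in proj("scene",P): cv2.circle(cr,tuple(int(v) for v in ((p-[x0,y0])*3.5)),2,(0,0,255),-1)
cv2.imwrite("pics/s1.png",cr)
E
```

```text
-16.262456583498345 [ 0.002 -1.     0.001] [0.65905319 0.15358021 0.13020573]
```

View pics/s1.png

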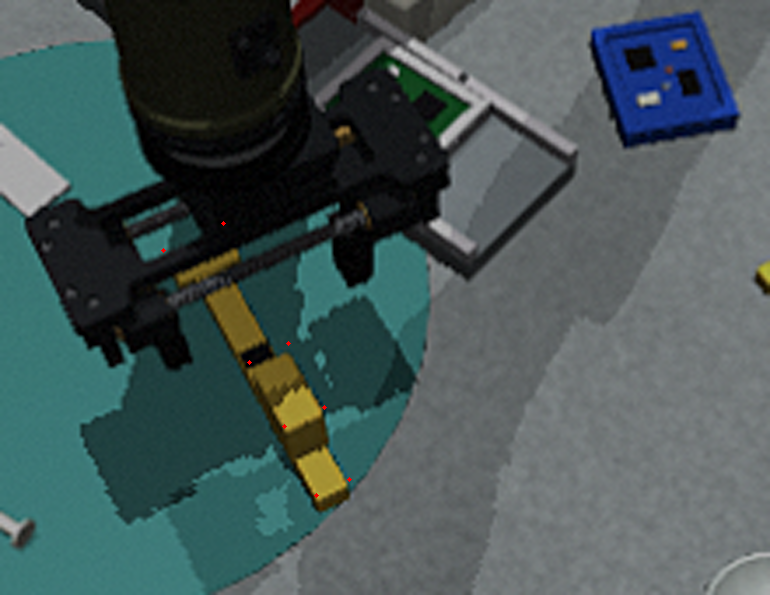

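The projected model matches the stick's rear end and block (crop (285,428), (325,408)) within about 2 mm. The nose is hidden behind the gripper. I descend onto the block.

Emit:
carry_out:
  offset:
    - [0, 0.004, -0.03]
    - [0, 0, -0.03]
    - [0, 0, -0.03]
    - [0, 0, -0.023]
    - [0, 0, 0]
    - [0, 0, 0]
  twist: [0, 0, 0, 0, 0, 0]

```text
clock: 3.65
tool_pos: [0.6592, 0.1577, 0.0171]
eef_rot: [-0.7, 0.099, -0.101, 0.7]
contact_force: [-0.5, 0.7, 0.9]
opening: 0.997
```

Emit:
carry_out:
  offset:
    - [0, 0, 0]
    - [0, 0, 0]
    - [0, 0, 0]
    - [0, 0, 0]
    - [0, 0, 0]
    - [0, 0, 0]
  twist: [0, 0, 0, 0, 0, 0]
  grip: 0.0
  newtons: 45

```text
clock: 4.4
tool_pos: [0.6581, 0.1573, 0.0157]
eef_rot: [-0.7, 0.1, -0.1, 0.7]
contact_force: [0.6, -0.4, -0.2]
opening: 0.344
```

Emit:
carry_out:
  offset:
    - [0, 0, 0]
    - [0, 0, 0]
    - [0, 0, 0]
    - [0, 0, 0]
  twist: [0, 0, 0, 0]

```text
clock: 4.9
tool_pos: [0.6582, 0.1573, 0.0157]
eef_rot: [-0.7, 0.1, -0.1, 0.7]
contact_force: [0.2, 0.6, -1.1]
opening: 0.267
```

Emit:
carry_out:
  offset:
    - [0, 0, 0.015]
    - [0, 0, 0.025]
    - [0, 0.01, 0.03]
    - [-0.02, 0.02, 0.02]
    - [-0.03, 0.02, 0]
    - [-0.03, 0.02, 0]
    - [-0.03, 0.019, 0]
    - [0, 0, 0]
  twist: [0, 0, 0, 4, 4, 4, 4, 4.4]

```text
clock: 5.9
tool_pos: [0.545, 0.2495, 0.107]
eef_rot: [-0.706, -0.028, 0.029, 0.707]
contact_force: [0.1, 0.1, -1.1]
opening: 0.266
```

Emit:
carry_out:
  offset:
    - [-0.03, 0, 0]
    - [-0.03, 0, 0]
    - [-0.03, 0, 0]
    - [0, 0, 0]
    - [0, 0, 0]
    - [0, 0, 0]
  twist: [0, 0, 0, 0, 0, 0]

```text
clock: 6.65
tool_pos: [0.4595, 0.2463, 0.106]
eef_rot: [-0.706, -0.026, 0.025, 0.707]
contact_force: [0.4, -0.7, -1.9]
opening: 0.268
```

```bash
python3 - <<'E'
from h import *
s=get_state(); m=R.from_quat(s["eef_rot"]).as_matrix()
print(np.degrees(np.arctan2(m[1,0],m[0,0])),m[2].round(3),s["tool_pos"],s["opening"])
im=snapshot("scene")[:,:,::-1]; t=snapshot("top")[:,:,::-1]
a=cv2.resize(im[150:300,150:400],(800,480)); 
cv2.imwrite("pics/s2.png",np.vstack([cv2.resize(im[140:340,150:410],(390,300)),cv2.resize(t[180:360,280:514],(390,300))]) if 0 else np.hstack([cv2.resize(im[140:340,150:350],(400,400)),cv2.resize(t[170:370,280:480],(400,400))]))
cv2.imwrite("pics/t2full.png",t)
E
```

```text
4.0769795514077005 [ 0.002 -1.     0.001] [0.45949746 0.24632431 0.10598663] 0.2678313779596335
```

View pics/s2.png

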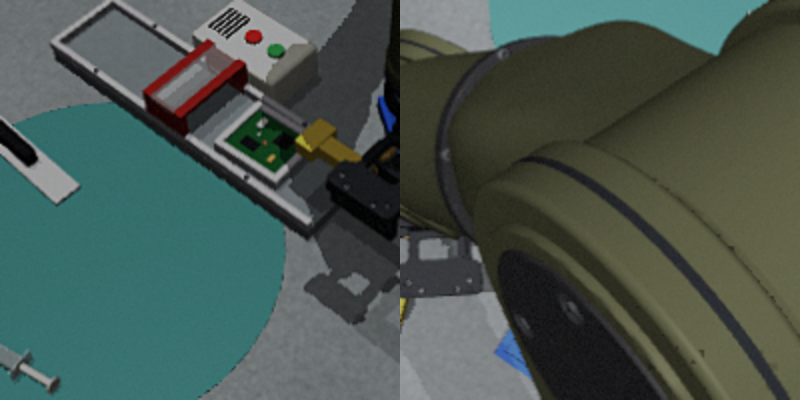

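The top view is blocked by the arm. In the scene view the nose (crop (315,135)) hangs above and behind the carrier. I check the nose position by projection.

```bash
python3 - <<'E'
from h import *
im=snapshot("scene")[:,:,::-1].copy()
def box(org,yaw,M):
    M=np.array(M)/1e3;c,s=np.cos(yaw),np.sin(yaw)
    return np.c_[org[0]+c*M[:,0]-s*M[:,1],org[1]+s*M[:,0]+c*M[:,1],M[:,2]+org[2]]
st=box((.4595,.2465,.090),.0712,[(20,-140,20),(-20,-140,20),(20,-140,0),(-20,-140,0)])
tr=box((.480,-.058,0),.072,[(44,210,32),(-44,210,32),(50,30,66),(50,-30,66),(-50,30,66),(44,-192,32)])
ca=box((.4706,.0464,.02),.1123,[(38,45,16),(-38,45,16),(38,-45,16),(38,45,0)])
x0,y0=170,130;k=4
cr=cv2.resize(im[y0:y0+145,x0:x0+190],None,fx=k,fy=k,interpolation=cv2.INTER_CUBIC)
for P,c in((st,(255,0,255)),(tr,(0,255,255)),(ca,(0,0,255))):
    for p in proj("scene",P): cv2.circle(cr,tuple(int(v) for v in ((p-[x0,y0]+.5)*k)),3,c,-1)
cv2.imwrite("pics/s3.png",cr)
E
```

```text
(no output)
```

View pics/s3.png

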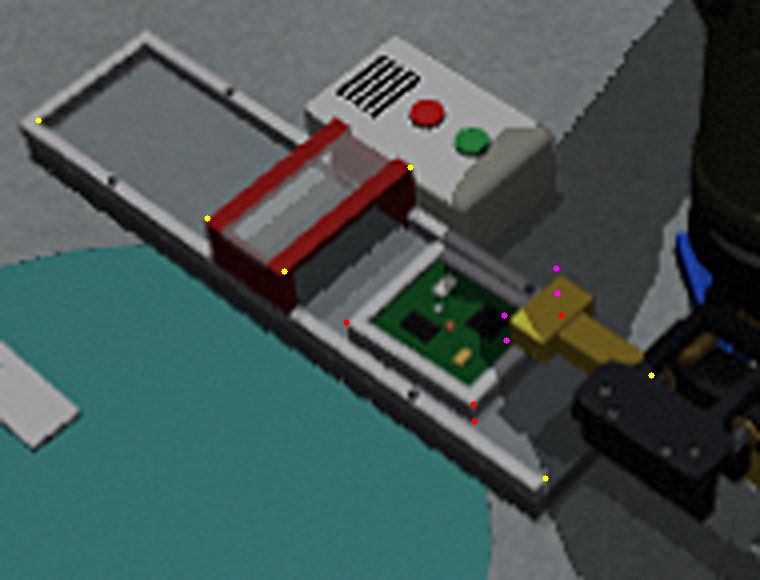

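Trimmer and carrier projections agree with the picture. The nose hangs about 2 mm low. I descend behind the carrier and then push along (0.072, −0.997).

Emit:
carry_out:
  offset:
    - [-0.002, 0, -0.02]
    - [0, 0, -0.02]
    - [0, 0, -0.016]
    - [0, 0, -0.01]
    - [0, 0, 0]
    - [0, 0, 0]
  twist: [0, 0, 0, 0, 0, 0]

```text
clock: 7.55
tool_pos: [0.4565, 0.2465, 0.0402]
eef_rot: [-0.706, -0.026, 0.025, 0.707]
contact_force: [-0.0, 0.7, -1.6]
opening: 0.269
```

Emit:
carry_out:
  offset:
    - [0.0003, -0.005, 0]
    - [0.0004, -0.005, 0]
    - [0.0004, -0.005, 0]
    - [0.0005, -0.007, 0]
    - [0.0006, -0.008, 0]
    - [0.0007, -0.01, 0]
    - [0.0007, -0.01, 0]
    - [0.0007, -0.01, 0]
  twist: [0, 0, 0, 0, 0, 0, 0, 0]

```text
clock: 8.55
tool_pos: [0.4604, 0.1855, 0.0397]
eef_rot: [0.707, 0.026, -0.026, -0.707]
contact_force: [-0.4, 2.3, 0.1]
opening: 0.268
```

```bash
cat > look.py <<'E'
import sys
from h import *
x0,y0,w,h,k=map(int,sys.argv[2:7])
im=snapshot("scene")[:,:,::-1]
cv2.imwrite(f"pics/{sys.argv[1]}.png",cv2.resize(im[y0:y0+h,x0:x0+w],None,fx=k,fy=k,interpolation=cv2.INTER_CUBIC))
s=get_state();print(s["tool_pos"],s["contact_force"])
E
python3 look.py s4 170 130 190 145 4
```

```text
[0.46046613 0.1832199  0.03966035] [-0.01265769  1.53220769 -1.44253867]
```

View pics/s4.png

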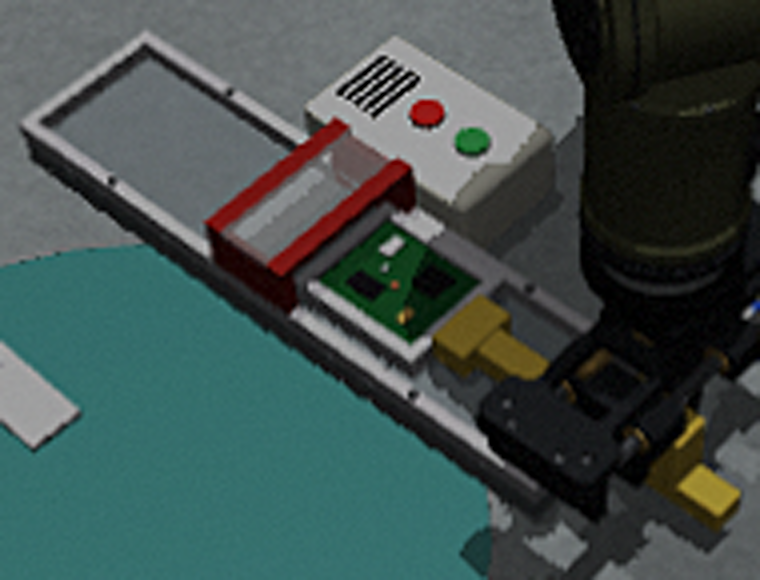

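The nose sits flush and centred on the carrier's rear face, near crop (460,317), and the carrier's front is entering the guard. I continue pushing.

Emit:
carry_out:
  offset:
    - [0.0008, -0.011, 0]
    - [0.0008, -0.011, 0]
    - [0.0008, -0.011, 0]
    - [0.0008, -0.011, 0]
    - [0.0008, -0.011, 0]
    - [0.0008, -0.011, 0]
    - [0.0008, -0.011, 0]
    - [0.0008, -0.011, 0]
  twist: [0, 0, 0, 0, 0, 0, 0, 0]

```text
clock: 9.6
tool_pos: [0.4668, 0.0976, 0.0397]
eef_rot: [0.707, 0.026, -0.026, -0.707]
contact_force: [0.0, 2.5, -0.2]
opening: 0.268
```

Emit:
carry_out:
  offset:
    - [0.0008, -0.011, 0]
    - [0.0008, -0.011, 0]
    - [0.0008, -0.011, 0]
    - [0.0008, -0.011, 0]
    - [0.0008, -0.011, 0]
    - [0.0008, -0.011, 0]
    - [0.0006, -0.008, 0]
    - [0.0004, -0.006, 0]
  twist: [0, 0, 0, 0, 0, 0, 0, 0]

```text
clock: 10.6
tool_pos: [0.4727, 0.0177, 0.0397]
eef_rot: [-0.707, -0.026, 0.026, 0.707]
contact_force: [0.5, 1.7, -0.2]
opening: 0.264
```

```bash
python3 look.py s5 150 120 190 145 4
```

```text
[0.47260483 0.0167151  0.0397228 ] [ 0.21059482  0.30612468 -0.89830254]
```

View pics/s5.png

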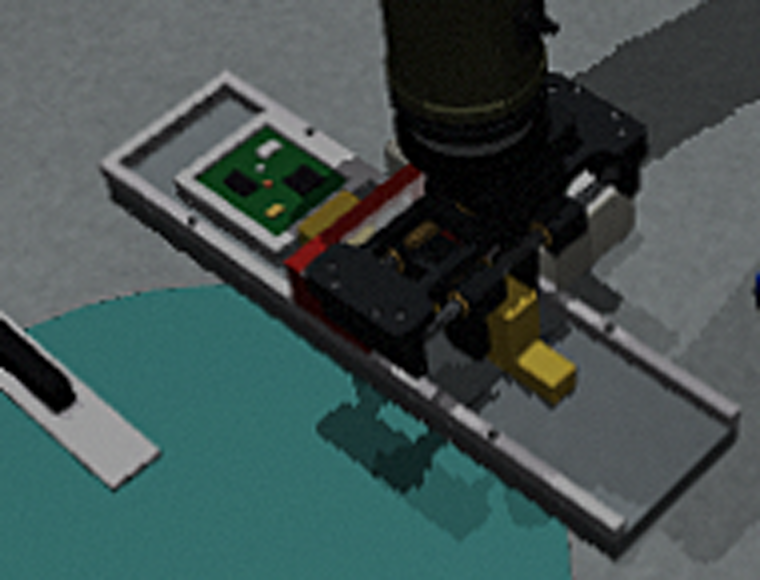

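The carrier is past the exit, with its front at crop (178,182) and its rear at about (285,250), just ahead of the nose. I draw the stick back along the lane.

Emit:
carry_out:
  offset:
    - [-0.0004, 0.005, 0]
    - [-0.0011, 0.015, 0]
    - [-0.0022, 0.03, 0]
    - [-0.0025, 0.035, 0]
    - [-0.0025, 0.035, 0]
    - [-0.0025, 0.035, 0]
    - [-0.0025, 0.035, 0]
    - [-0.0022, 0.03, 0]
  twist: [0, 0, 0, 0, 0, 0, 0, 0]

```text
clock: 11.65
tool_pos: [0.4556, 0.2414, 0.0397]
eef_rot: [-0.706, -0.026, 0.027, 0.707]
contact_force: [0.5, -0.3, -1.4]
opening: 0.264
```

Emit:
carry_out:
  offset:
    - [-0.0007, 0.01, 0.005]
    - [0, 0, 0.02]
    - [0, 0, 0.03]
    - [0, 0, 0.02]
    - [0.03, 0, 0]
    - [0.04, 0, 0]
    - [0.04, 0, 0]
    - [0.04, 0, 0]
  twist: [0, 0, 0, 0, -4, -5, -5, -6]

```text
clock: 12.65
tool_pos: [0.6067, 0.2468, 0.1147]
eef_rot: [0.701, -0.099, 0.099, -0.7]
contact_force: [-0.0, 0.1, -1.3]
opening: 0.266
```

Emit:
carry_out:
  offset:
    - [0.025, -0.03, 0]
    - [0.02, -0.025, -0.03]
    - [0, 0, -0.03]
    - [0, 0, -0.02]
    - [0, 0, -0.012]
    - [0, 0, 0]
    - [0, 0, -0.005]
    - [0, 0, 0]
  twist: [0, 0, 0, 0, 0, 0, 0, 0]

```text
clock: 13.65
tool_pos: [0.6513, 0.1935, 0.0182]
eef_rot: [-0.7, 0.097, -0.098, 0.7]
contact_force: [-0.0, -0.7, -1.2]
opening: 0.27
```

Emit:
carry_out:
  offset:
    - [0, 0, -0.002]
    - [0, 0, 0]
    - [0, 0, 0]
  twist: [0, 0, 0]

```text
clock: 14.02
tool_pos: [0.6511, 0.1933, 0.0159]
eef_rot: [-0.7, 0.097, -0.098, 0.7]
contact_force: [-0.4, -0.1, -0.9]
opening: 0.268
```

Emit:
carry_out:
  offset:
    - [0, 0, 0]
    - [0, 0, 0]
    - [0, 0, 0]
    - [0, 0, 0]
    - [0, 0, 0]
    - [0, 0, 0]
    - [0, 0, 0]
    - [0, 0, 0]
  twist: [0, 0, 0, 0, 0, 0, 0, 0]
  grip: 0.088

```text
clock: 15.02
tool_pos: [0.651, 0.1933, 0.0157]
eef_rot: [0.7, -0.097, 0.097, -0.7]
contact_force: [0.3, -0.0, -0.1]
opening: 0.999
```

Emit:
carry_out:
  offset:
    - [0, 0, 0.02]
    - [0, 0, 0.03]
    - [0, 0, 0.04]
    - [0, 0, 0.05]
    - [0, 0, 0.05]
    - [0, 0, 0.03]
    - [0, 0.04, 0]
    - [0, 0.05, 0]
  twist: [0, 0, 0, 0, 0, 0, 0, 0]

```text
clock: 16.02
tool_pos: [0.6521, 0.2826, 0.2384]
eef_rot: [-0.7, 0.098, -0.1, 0.7]
contact_force: [-0.1, 0.0, -0.3]
opening: 0.998
```

Emit:
carry_out:
  offset:
    - [-0.02, 0.055, 0]
    - [-0.02, 0.055, 0]
    - [-0.02, 0.055, 0]
    - [-0.02, 0.055, 0]
    - [-0.02, 0.055, 0]
    - [-0.02, 0.03, 0]
    - [0, 0, 0]
    - [0, 0, 0]
  twist: [0, 0, 0, 0, 0, 0, 0, 0]

```text
clock: 17.02
tool_pos: [0.5322, 0.5872, 0.2367]
eef_rot: [0.7, -0.097, 0.098, -0.7]
contact_force: [-0.5, -0.7, -0.0]
opening: 0.994
```

```bash
python3 - <<'E'
from h import *
t=snapshot("top")[:,:,::-1]
cv2.imwrite("pics/t6.png",cv2.resize(t[150:340,310:560],None,fx=3.2,fy=3.1,interpolation=cv2.INTER_CUBIC))
E
```

```text
(no output)
```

View pics/t6.png

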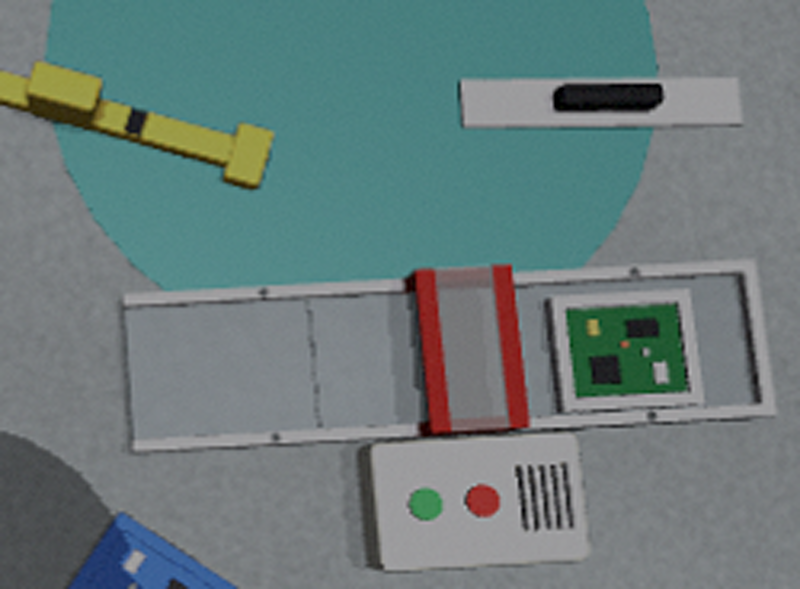

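The carrier lies beyond the guard (crop corners (552,299), (690,289), (703,404), (565,412)). The straightedge is unmoved and the stick lies on the bench off the machine. I fit numbers before handing in.

```bash
python3 - <<'E'
from fit import *
np.set_printoptions(precision=4,suppress=True)
C=lambda a:[(310+x/3.2,150+y/3.1) for x,y in a]
p,res=fit("top",[(38,45,36),(-38,45,36),(38,-45,36),(-38,-45,36)],C([(553,299),(566,412),(690,289),(703,404)]),[.48,-.16,.07])
d=p[:2]-[.480,-.058];c,s=np.cos(.072),np.sin(.072)
print("carrier in trimmer",c*d[0]+s*d[1],-s*d[0]+c*d[1],np.degrees(p[2]-.072));print(res.round(1).tolist())
p,res=fit("top",[(20,-140,20),(-20,-140,20),(12,23,56),(12,-23,56),(-12,23,56)],C([(273,130),(258,188),(37,62),(103,80),(28,94)]),[.65,.19,-.28])
print("stick",p);print(res.round(1).tolist())
ok=abs(res).max()<3; print(get_state()["contact_force"])
job.finish_job() if ok else print("check")
E
```

```text
carrier in trimmer -0.004168443013784526 -0.10836998560377034 0.13246637251998827
[[-0.5, -0.5], [-0.3, 0.2], [0.0, 0.2], [0.8, 0.1]]
stick [ 0.6507  0.1945 -0.2716]
[[0.8, 0.7], [0.6, -0.4], [-0.6, -0.4], [0.3, -0.1], [-1.1, 0.1]]
[ 0.3529 -0.5022  0.0265]
the job is handed in; nothing more can be done
```

The carrier is through the guard and lying in the lane on the far side. The push stick is back on the bench, and the job was handed in at about 17 s of the 61 s allowed.

I gripped the largest yellow stick by its block and lowered it into the lane behind the carrier. I pushed at about 0.09 m/s under the guard, drew the stick straight back and laid it down near where it started. The arm then moved clear.

The last checks came from a fit to the top camera picture:
- **Carrier:** it sits at x −4 mm, y −108 mm in the trimmer frame, within 0.2° of square. The allowed ranges are ±20 mm in x and −155 to −75 mm in y.
- **Push stick:** the flat-on-the-bench model fits to about 1 pixel at (0.651, 0.195), off the machine.
- **Straightedge:** it shows at the same pixels as at the start.
- **Robot:** the force reading was about zero, and the arm was well clear of everything.

No check failed or disagreed. I did not measure the push contact force, the carrier's speed or its height directly. I judged them from the wrist force of about 2 N while pushing, the commanded steps and the pictures. The job gave no verdict.

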